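# Put the colour-coded chopping boards back in their rack

### The arm

A 6-joint arm with a two-finger parallel gripper is mounted at the origin on the work surface. World frame = base frame: x ahead of the robot, y to its left, z up, the work surface at z = 0. Lengths are in m, angles in rad, forces in N, time in s.
With the tool pointing down it reaches from about 0.275 to 0.825 m from the base axis. Payload 4.9 kg.
Tool frame: the origin (TCP) lies at the very end of the fingers, on their centre line; the grasp point (between the pads) lies grasp_offset behind it (grasp_offset is the distance from the TCP to the grasp point, in m); z points along the fingers, y is the line along which they close (so a half turn about z gives the same grasp; the last joint's range is limited). The gripper opens to 85 mm and grips with 20 to 120 N. Pads are 22 mm wide; open, the fingers measure 114 mm over their backs; the gripper's body (76 mm by 85 mm) begins 54 mm behind the grasp point. The pads swing forward as they close: fully open they stand 13 mm farther back than shut.
Start: joints at [1.126, 0.326, -0.193, 1.052, 0, 1.437], TCP at [0.168, 0.524, 0.231] pointing down, gripper open.
Joint ranges: [-2.65, 2.65], [-0.97, 1.79], [-1.3, 1.35], [-1.93, 2.1], [-1.47, 1.37], [-3.14, 3.14]. Speed limits (rad/s): [2.57, 2.57, 3.14, 3.14, 3.14, 3.14].

### API

Orientations are given as a unit quaternion [x, y, z, w].
In Python, from workcell import * gives the robot as it stands. The module is installed in compiled form; this text tells all that it offers.
- The arm moves only by the tool carry_out, never from a script. Its argument "commands" is a list of rows, each a list of 2 entries, a list of its own where there are three numbers: the shift along the tool's x, y, z in m, then the turn about the tool's z in rad. A call has 1 to 20 rows; each row shifts and turns the commanded pose from where the row before left it, along the tool's axes as they then stand; what a row does not reach is not made up. A row lasts 1/10 s, in which the tool goes at most 50 mm and 8.59 degrees, less where a joint would pass 70% of its speed; a pose out of reach is approached as far as the arm can. A call is refused whole if a number of a shift passes 0.05 or a number of a turn 0.15, either way. A call with a gripper value outside its range is refused whole. "fingers" is the finger opening in m, from 0 to 0.0854, set as the call begins (left out, the last holds). The fingers move at their own pace and stop on an object; "force" is the grip in N (left out, the last holds). Time passes only in rows, so rows that do not move let the fingers close. It gives the time, the measured TCP pose, the force, the opening and the grip force at its end, in the units of the state.
- get_obs(): the state, without advancing time (a new reading comes with each control period).
- grab_frame(name): name is "scene" or "top" or "wrist"; returns a dict with "color" (400x640x3 uint8, red, green, blue), "K" (3x3 intrinsics, pixels), "world_to_cam" (4x4, takes a point from world to camera coordinates); the wrist camera has in their place "tool_from_camera" (4x4, takes a point from camera to tool coordinates, whose origin is the TCP and whose axes are the flange's). Camera axes: x right, y up, looking along -z (the intrinsics and any distortion apply to the point x, -y, -z); pixel columns grow to the right and rows downward; lengths in m; the calibration is good to about 2 mm. A picture is of the moment at which its call begins: read the wrist's pose just before it. There is no depth.
- finish_job(): hands the job in; it is judged then, once.
The state is a dict: "time_s": time; "joint_pos": joint angles; "joint_vel": joint speeds; "joint_efforts": joint torques, N m; "position": TCP position; "eef_rot": TCP orientation; "wrist_force": force on the tool from outside, world axes, zero at the start; "moment": the same for the moment, N m; "finger_gap": finger opening in m; "grasp_force": force on a finger pad.
Only numpy, scipy, OpenCV 4.12 (cv2) and the standard library are available. Lean on these libraries where they do the work, as an engineer would, in place of code of your own. Each camera call takes 0.05 s, during which the arm holds its last target. There are 200 camera calls.

### The job

The washed chopping boards have drained: move the red, blue, green and yellow boards from the draining rack to the storage rack, each upright on its long edge in the slot with the end blocks of its own colour. Lower each board until it stands on the slot's floor before letting go, do not drop it; leave the white board in its place in the storage rack and the steel tray in the draining rack.

Things in the scene. Friction and masses are not known exactly. Their poses are not given: they have to be found in the camera images.
- red_board_centre (a point): centre of the loose red chopping board: flat plastic, 230 mm long (its x), 12 mm thick (y), 140 mm high (z), 0.27 to 0.47 kg. It stands on a long edge in the steel draining rack: foot 70 mm below this point, top edge 70 mm above. Slots there are 64 mm apart; their wire hoops reach 85 mm up from the foot, so the upper 55 mm of the board is clear to grip.
- blue_board_centre (a point): centre of the loose blue chopping board: flat plastic, 230 mm long (its x), 12 mm thick (y), 140 mm high (z), 0.27 to 0.47 kg. It stands on a long edge in the steel draining rack: foot 70 mm below this point, top edge 70 mm above. Slots there are 64 mm apart; their wire hoops reach 85 mm up from the foot, so the upper 55 mm of the board is clear to grip.
- green_board_centre (a point): centre of the loose green chopping board: flat plastic, 230 mm long (its x), 12 mm thick (y), 140 mm high (z), 0.27 to 0.47 kg. It stands on a long edge in the steel draining rack: foot 70 mm below this point, top edge 70 mm above. Slots there are 64 mm apart; their wire hoops reach 85 mm up from the foot, so the upper 55 mm of the board is clear to grip.
- yellow_board_centre (a point): centre of the loose yellow chopping board: flat plastic, 230 mm long (its x), 12 mm thick (y), 140 mm high (z), 0.27 to 0.47 kg. It stands on a long edge in the steel draining rack: foot 70 mm below this point, top edge 70 mm above. Slots there are 64 mm apart; their wire hoops reach 85 mm up from the foot, so the upper 55 mm of the board is clear to grip.
- slot_red: red storage-rack slot (fixed): red plastic shoe, red block 34 mm high at each end, 250 mm between blocks. Origin: centre of its underside; x along the slot (board's length), y across to the next slot 64 mm off, z up. Floor 6 mm above origin: a board standing home has its centre at 76 mm. Wire hoops to 91 mm above origin leave a 28 mm gap; a released board may lean on one.
- slot_blue: blue storage-rack slot (fixed): blue plastic shoe, blue block 34 mm high at each end, 250 mm between blocks. Origin: centre of its underside; x along the slot (board's length), y across to the next slot 64 mm off, z up. Floor 6 mm above origin: a board standing home has its centre at 76 mm. Wire hoops to 91 mm above origin leave a 28 mm gap; a released board may lean on one.
- slot_green: green storage-rack slot (fixed): green plastic shoe, green block 34 mm high at each end, 250 mm between blocks. Origin: centre of its underside; x along the slot (board's length), y across to the next slot 64 mm off, z up. Floor 6 mm above origin: a board standing home has its centre at 76 mm. Wire hoops to 91 mm above origin leave a 28 mm gap; a released board may lean on one.
- slot_yellow: yellow storage-rack slot (fixed): yellow plastic shoe, yellow block 34 mm high at each end, 250 mm between blocks. Origin: centre of its underside; x along the slot (board's length), y across to the next slot 64 mm off, z up. Floor 6 mm above origin: a board standing home has its centre at 76 mm. Wire hoops to 91 mm above origin leave a 28 mm gap; a released board may lean on one.
- white_board_centre (a point): centre of the loose white chopping board, same size as the others, which already stands in the white slot of the storage rack (same kind of slot, its centre line runs through this board) and stays there.
- steel_tray_centre (a point): centre (half-way up) of the shallow stainless tray, 210 mm long (x), 18 mm thick (y), 130 mm high (z), standing on edge to drain in one of the draining rack's slots; it stays there.
Mind the look-alikes: they are no part of the job. Of the things that look like the part that bears blue_board_centre, the larger one is meant.

How it is judged:
At the end, for the whole second after the job is handed in: Each of the four boards stands released, at rest, in the slot of its colour: centre within 14 mm along and 16 mm across the slot, 68 to 84 mm above its origin, turned under 0.13 rad, leaning under 0.25 rad. White board and steel tray within 30 mm of where they began (x of red_board_centre in the frame of slot_red between -0.014 and 0.014 m and y of red_board_centre in the frame of slot_red between -0.016 and 0.016 m and z of red_board_centre in the frame of slot_red between 0.068 and 0.084 m and angle between the x axis of red_board_centre and the x axis of slot_red, either way round below 0.13 rad and angle between the z axis of red_board_centre and the z axis of slot_red, either way round below 0.25 rad and linear speed of each of board_red, board_blue, board_green, board_yellow below 0.02 m/s and contact force between each of board_red, board_blue, board_green, board_yellow and the fingers below 0.1 N and x of blue_board_centre in the frame of slot_blue between -0.014 and 0.014 m and y of blue_board_centre in the frame of slot_blue between -0.016 and 0.016 m and z of blue_board_centre in the frame of slot_blue between 0.068 and 0.084 m and angle between the x axis of blue_board_centre and the x axis of slot_blue, either way round below 0.13 rad and angle between the z axis of blue_board_centre and the z axis of slot_blue, either way round below 0.25 rad and x of green_board_centre in the frame of slot_green between -0.014 and 0.014 m and y of green_board_centre in the frame of slot_green between -0.016 and 0.016 m and z of green_board_centre in the frame of slot_green between 0.068 and 0.084 m and angle between the x axis of green_board_centre and the x axis of slot_green, either way round below 0.13 rad and angle between the z axis of green_board_centre and the z axis of slot_green, either way round below 0.25 rad and x of yellow_board_centre in the frame of slot_yellow between -0.014 and 0.014 m and y of yellow_board_centre in the frame of slot_yellow between -0.016 and 0.016 m and z of yellow_board_centre in the frame of slot_yellow between 0.068 and 0.084 m and angle between the x axis of yellow_board_centre and the x axis of slot_yellow, either way round below 0.13 rad and angle between the z axis of yellow_board_centre and the z axis of slot_yellow, either way round below 0.25 rad and distance of each of white_board_centre, steel_tray_centre from where it was at the start of the episode below 0.03 m); the robot touches nothing.
It fails at once if a board is dropped: it moves faster than 0.8 m/s while low among the hoops (centre under 165 mm above the table), as in a fall of more than about 33 mm ((height (world z) of red_board_centre below 0.165 m and linear speed of board_red above 0.8 m/s) or (height (world z) of blue_board_centre below 0.165 m and linear speed of board_blue above 0.8 m/s) or (height (world z) of green_board_centre below 0.165 m and linear speed of board_green above 0.8 m/s) or (height (world z) of yellow_board_centre below 0.165 m and linear speed of board_yellow above 0.8 m/s)).
It fails at once if the white board is taken out of its slot or shoved along it (its centre more than 40 mm from where it began) (distance of white_board_centre from where it was at the start of the episode above 0.04 m).
It fails at once if the steel tray is taken out of its slot or shoved along it (its centre more than 40 mm from where it began) (distance of steel_tray_centre from where it was at the start of the episode above 0.04 m).
It also fails if it takes over 120 s, if anything falls off the work surface, if the arm or the gripper's body presses on something with over 40 N, if the wrist force passes 120 N, or if a joint passes its speed limit or range.

## Working session

There is one attempt and no reset: what is moved stays moved. The work goes in short steps, Python scripts to look and compute and a tool call to move; the robot and the scene stay as the last step left them, time stands still between calls to the robot, and variables do not carry over. Pictures are saved under pics/ and viewed, at most 14 in all, crops included, and the job is handed in when it is done.

Besides the shell and the picture viewer there is one more tool, called after "Request:" by a JSON object that holds its "api" and its "payload". carry_out: Moves the arm, as the interface text tells. Its arguments: {"type":"object","properties":{"commands":{"type":"array","items":{"type":"array"}},"fingers":{"type":"number"},"force":{"type":"number"}},"required":["commands"]}

```bash
mkdir -p pics; python3 - <<'E'
from workcell import *
import cv2, numpy as np, pickle
o=get_obs(); print({k:np.round(v,3).tolist() for k,v in o.items()})
d={}
for n in ("scene","top","wrist"):
    f=grab_frame(n); d[n]=f
    cv2.imwrite(f"pics/{n}0.png",f["color"][:,:,::-1])
    print(n,{k:np.round(v,3).tolist() for k,v in f.items() if k!="color"})
pickle.dump(d,open("f0.pkl","wb"))
E
```

```text
{'time_s': 0.0, 'joint_pos': [1.126, 0.327, -0.194, 1.052, 0.0, 1.437], 'joint_vel': [-0.003, 0.001, -0.002, -0.0, 0.0, -0.001], 'joint_efforts': [-0.0, -44.34, 26.244, 0.015, -0.0, 0.0], 'position': [0.168, 0.523, 0.231], 'eef_rot': [0.155, 0.988, -0.001, -0.0], 'wrist_force': [-0.098, -0.839, -0.217], 'moment': [0.001, 0.028, 0.044], 'grasp_force': 0.0, 'finger_gap': 0.085}
scene {'K': [[372.505, 0.0, 318.593], [0.0, 372.505, 203.032], [0.0, 0.0, 1.0]], 'world_to_cam': [[0.8, 0.601, 0.004, -0.361], [-0.482, 0.638, 0.601, 0.182], [0.358, -0.482, 0.799, -1.266], [0.0, 0.0, 0.0, 1.0]]}
top {'K': [[454.008, 0.0, 323.345], [0.0, 454.008, 200.226], [0.0, 0.0, 1.0]], 'world_to_cam': [[0.027, -1.0, -0.012, -0.004], [0.99, 0.025, 0.136, -0.463], [-0.136, -0.015, 0.991, -1.074], [0.0, 0.0, 0.0, 1.0]]}
wrist {'K': [[332.05, 0.0, 321.172], [0.0, 332.05, 198.018], [0.0, 0.0, 1.0]], 'tool_from_camera': [[0.001, 0.951, 0.309, 0.079], [1.0, -0.001, 0.0, 0.0], [0.0, 0.309, -0.951, -0.144], [0.0, 0.0, 0.0, 1.0]]}
```

View pics/scene0.png

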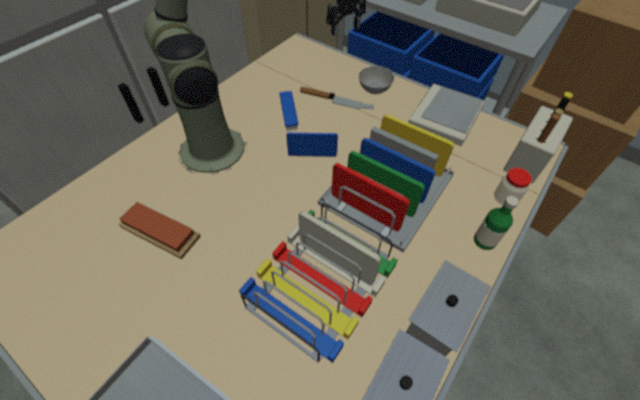

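View pics/top0.png

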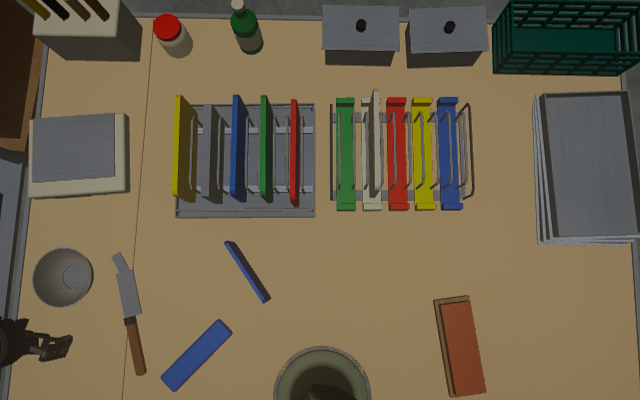

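Scene (640x400): boards in the draining rack, red (370,197), green (385,183), blue (397,168), tray (403,150), yellow (415,145). The storage rack's slots from far to near are green, white (with board), red, yellow, blue. Top view columns: yellow 180, tray 207, blue 237, green 265, red 295; slots green 345, white 373, red 397, yellow 423, blue 450.
Blue candidates in the top view: the rack board (237,145), a small loose board (247,272) and a flat blue piece (197,355). I take the larger one, in the rack. Close crops follow to check this and pick corners.

```bash
python3 - <<'E'
import cv2
a=cv2.imread("pics/top0.png")[85:225,165:485]; cv2.imwrite("pics/topc.png",cv2.resize(a,None,fx=2.5,fy=2.5,interpolation=cv2.INTER_CUBIC))
b=cv2.imread("pics/scene0.png")[110:360,235:460]; cv2.imwrite("pics/scenec.png",cv2.resize(b,None,fx=2.4,fy=2.4,interpolation=cv2.INTER_CUBIC))
E
```

```text
(no output)
```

View pics/topc.png

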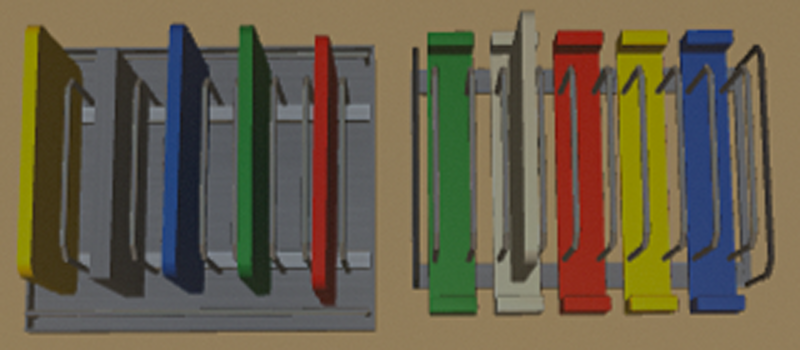

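View pics/scenec.png

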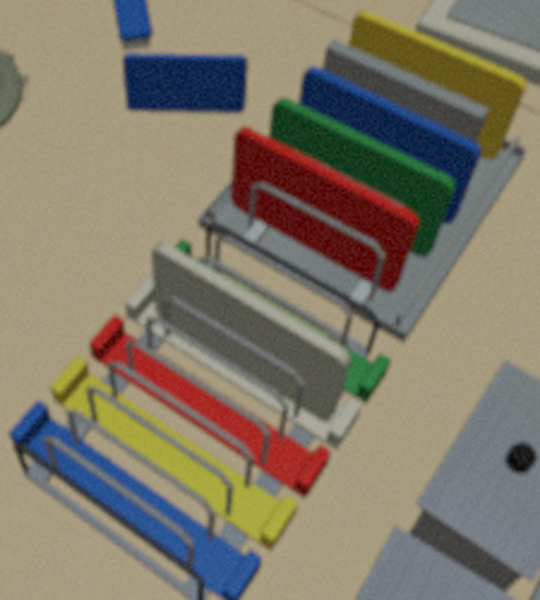

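Top crop: the blue board in the rack (top edge 177,26 to 170,278) is clearly longer than the loose small one, so the choice holds. The slot blocks are visible at rows ~38 and ~303. I'll triangulate the top edges and blocks from both views.

```bash
cat > h.py <<'E'
import numpy as np
def ray(K,M,px):
    d=np.array([(px[0]-K[0,2])/K[0,0],-(px[1]-K[1,2])/K[1,1],-1.]); R=M[:3,:3]; t=M[:3,3]
    v=R.T@d; return -R.T@t, v/np.linalg.norm(v)
def onz(K,M,px,z):
    c,v=ray(K,M,px); return c+v*(z-c[2])/v[2]
def tri(rs):
    A=sum(np.eye(3)-np.outer(v,v) for c,v in rs); b=sum((np.eye(3)-np.outer(v,v))@c for c,v in rs)
    return np.linalg.solve(A,b)
E
python3 - <<'E'
from h import *; import pickle
d=pickle.load(open("f0.pkl","rb")); np.set_printoptions(precision=4,suppress=True)
T=lambda p:(d["top"]["K"],d["top"]["world_to_cam"],(p[0]/2.5+165-.3,p[1]/2.5+85-.3))
S=lambda p:(d["scene"]["K"],d["scene"]["world_to_cam"],(p[0]/2.4+235-.3,p[1]/2.4+110-.3))
P={"yellow":[(33,27),(25,277),(523,80),(357,14)],"blue":[(177,25),(170,278),(478,147),(307,70)],
"green":[(246,27),(245,280),(455,182),(276,102)],"red":[(322,38),(319,293),(418,215),(238,130)],"white":[(527,12),(519,277),(349,357),(155,249)],
# slot block tops: outer centre
"s_green":[(451,33),(452,313),None,None],"s_red":[(578,31),(587,312),(318,458),(103,327)],"s_yellow":[(640,31),(653,312),(283,507),(68,369)],"s_blue":[(706,31),(719,311),(247,563),(28,411)]}
for k,v in P.items():
    for i in (0,1):
        if v[i+2]: print(k,i,tri([ray(*T(v[i])),ray(*S(v[i+2]))]), end=" ")
        print(onz(*T(v[i]),.164 if k[0]!='s' else .055))
E
```

```text
yellow 0 [0.6724 0.3369 0.162 ] [0.6711 0.3357 0.164 ]
yellow 1 [0.4493 0.3315 0.1521] [0.4469 0.3267 0.164 ]
blue 0 [0.6776 0.2089 0.1611] [0.6758 0.2077 0.164 ]
blue 1 [0.4528 0.206  0.151 ] [0.4493 0.2016 0.164 ]
green 0 [0.6792 0.1486 0.1589] [0.6754 0.1464 0.164 ]
green 1 [0.4526 0.1404 0.1494] [0.4492 0.137  0.164 ]
red 0 [0.6695 0.0805 0.1632] [0.6668 0.0787 0.164 ]
red 1 [0.4431 0.0758 0.1504] [0.4395 0.073  0.164 ]
white 0 [ 0.6988 -0.1017  0.157 ] [ 0.6949 -0.1019  0.164 ]
white 1 [ 0.4634 -0.1003  0.1309] [ 0.4578 -0.0978  0.164 ]
[ 0.7148 -0.0382  0.055 ]
[ 0.438  -0.0449  0.055 ]
s_red 0 [ 0.7173 -0.1622  0.0605] [ 0.7197 -0.1627  0.055 ]
s_red 1 [ 0.4439 -0.173   0.0477] [ 0.4422 -0.1728  0.055 ]
s_yellow 0 [ 0.7177 -0.2232  0.0611] [ 0.7211 -0.2234  0.055 ]
s_yellow 1 [ 0.4465 -0.2352  0.0466] [ 0.4438 -0.2352  0.055 ]
s_blue 0 [ 0.7197 -0.2868  0.0612] [ 0.7226 -0.288   0.055 ]
s_blue 1 [ 0.4482 -0.2971  0.051 ] [ 0.4464 -0.2975  0.055 ]
```

Request:
{"api": "carry_out", "payload": {"commands": [[[0,0,-0.023],-0.115],[[0,0,-0.023],-0.115],[[0,0,-0.024],-0.115],[[-0.023,-0.024,0],0],[[-0.023,-0.024,0],0],[[-0.023,-0.024,0],0],[[-0.023,-0.024,0],0],[[-0.023,-0.024,0],0],[[-0.023,-0.024,0],0],[[-0.023,-0.024,0],0],[[-0.023,-0.024,0],0],[[-0.023,-0.024,0],0],[[-0.023,-0.024,0],0],[[-0.023,-0.024,0],0],[[-0.023,-0.024,0],0],[[-0.023,-0.024,0],0],[[-0.023,-0.024,0],0],[[0,0,0],0],[[0,0,0],0]], "fingers": 0.044, "force": 60}}

```text
time_s: 2.05
position: [0.5015, 0.1984, 0.3007]
eef_rot: [-0.016, 1.0, 0.0, -0.001]
wrist_force: [-0.4, 0.7, -0.3]
finger_gap: 0.0439
grasp_force: 0.0
```

```bash
cat >> h.py <<'E'
from scipy.spatial.transform import Rotation as Ro
def wristM(o,f):
    W=np.eye(4); W[:3,:3]=Ro.from_quat(o["eef_rot"]).as_matrix(); W[:3,3]=o["position"]
    return np.linalg.inv(W@np.array(f["tool_from_camera"]))
def look(name):
    from workcell import get_obs,grab_frame,grasp_offset
    import cv2,pickle
    o=get_obs(); f=grab_frame("wrist"); M=wristM(o,f)
    cv2.imwrite(f"pics/{name}.png",f["color"][:,:,::-1]); pickle.dump((o,f["color"],np.array(f["K"]),M),open(name+".pkl","wb"))
    return o,f["color"],np.array(f["K"]),M
E
python3 -c "
from h import *; from workcell import *
o,_,_,_=look('w1'); print(o['position'],o['eef_rot'],grasp_offset)"
```

```text
[0.50145349 0.19839184 0.30073527] [-1.63257780e-02  9.99866499e-01  5.04818361e-05 -6.70740552e-04] 0.0187
```

View pics/w1.png

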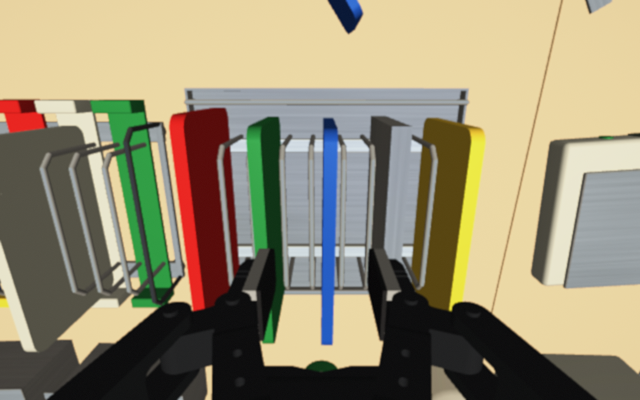

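The wrist view shows the top edges clearly: red x≈180, green ≈257, blue ≈329, yellow ≈472, with near ends at rows ≈115–130. Next I fit the bright top strips and the height from blue's known 230 mm length.

```bash
cat >> h.py <<'E'
import cv2
HUE={"red":None,"green":(50,80),"blue":(105,125),"yellow":(22,35)}
def mask(img,c,vmin):
    h=cv2.cvtColor(img,cv2.COLOR_RGB2HSV); H,S,V=h[...,0],h[...,1],h[...,2]
    m=((H<6)|(H>174)) if c=="red" else (H>=HUE[c][0])&(H<=HUE[c][1])
    return m&(S>130)&(V>vmin)
E
python3 - <<'E'
from h import *; import pickle
from scipy.optimize import brentq
np.set_printoptions(precision=4,suppress=True)
o,img,K,M=pickle.load(open("w1.pkl","rb"))
f=lambda z:np.linalg.norm(onz(K,M,(329,118.5),z)-onz(K,M,(327,344.5),z))-.23
print("ztop",brentq(f,.05,.25))
h=cv2.cvtColor(img,cv2.COLOR_RGB2HSV)
for p in [(180,200),(210,200),(257,200),(274,200),(329,200),(472,200),(440,200)]: print(p,h[p[1],p[0]])
for c,vm,x0,x1 in [("red",170,165,240),("green",100,245,285),("blue",120,315,345),("yellow",180,420,490)]:
    m=mask(img,c,vm); m[:,:x0]=0; m[:,x1:]=0; m[:100]=0; m[350:]=0
    for z in (.158,):
        pts=[]
        for r in range(125,230,5):
            u=np.where(m[r])[0]
            if len(u)>3: pts.append(np.r_[onz(K,M,(u.min(),r),z)[:2],onz(K,M,(u.max()+1,r),z)[:2]])
        pts=np.array(pts)
        if len(pts)<3: print(c,"few");continue
        mid=(pts[:,:2]+pts[:,2:])/2; w=np.median(np.abs(pts[:,1]-pts[:,3]))
        a=np.polyfit(mid[:,0],mid[:,1],1); rr=np.where(m.any(1))[0].min(); uu=np.median(np.where(m[rr])[0])
        n=onz(K,M,(uu,rr),z); xc=n[0]+.115
        print(c,"width",w,"yaw",a[0],"near",n[:2],"centre",xc,np.polyval(a,xc))
E
```

```text
ztop 0.16175003483134867
(180, 200) [  1 219 235]
(210, 200) [  1 223  88]
(257, 200) [ 65 171 164]
(274, 200) [ 66 180  51]
(329, 200) [109 201 203]
(472, 200) [ 29 182 237]
(440, 200) [ 22 203  88]
red width 0.01191682433610862 yaw 0.02397479823611579 near [0.4468 0.0721] centre 0.5617824308221104 0.07658855166590992
green width 0.011770857096020979 yaw 0.0347940124958159 near [0.4553 0.1392] centre 0.5702673322812466 0.14322754770212798
blue width 0.011988513302344017 yaw 0.024143485270245638 near [0.4538 0.2092] centre 0.5687607437095105 0.20760083842389748
yellow width 0.012016280938349944 yaw 0.05163519789187433 near [0.4498 0.3276] centre 0.5647986169238784 0.3367916959649306
```

Request:
{"api": "carry_out", "payload": {"commands": [[[0,-0.035,0],0],[[0,-0.035,0],0],[[0,-0.035,0],0],[[0,-0.035,0],0],[[0,-0.035,0],0],[[0,-0.035,0],0],[[0,-0.035,0],0],[[0,-0.035,0],0],[[0,-0.035,0],0],[[0,-0.035,0],0],[[0,0,0],0],[[0,0,0],0]]}}

```text
time_s: 3.3
position: [0.5131, -0.1502, 0.3012]
eef_rot: [-0.017, 1.0, 0.0, -0.0]
wrist_force: [-0.3, 0.2, 0.5]
finger_gap: 0.0437
grasp_force: 0.0
```

```bash
python3 -c "
from h import *
o,_,_,_=look('w2'); print(o['position'],o['eef_rot'])"
```

```text
[ 0.51313452 -0.15017099  0.3011596 ] [-1.70874851e-02  9.99853875e-01  4.40425122e-04 -2.29719949e-04]
```

View pics/w2.png

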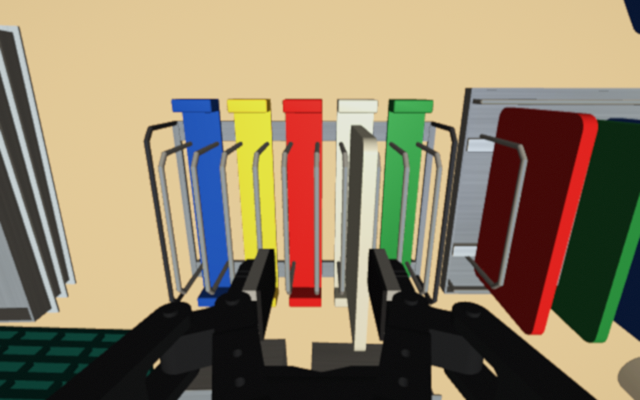

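The wrist view shows slots blue (205), yellow (255), red (303), white (355) and green (405), with near blocks at rows 99–112 and far blocks near row 300. I'll fit the slot floor strips, using the 64 mm pitch to set the height.

```bash
python3 - <<'E'
from h import *; import pickle
np.set_printoptions(precision=4,suppress=True)
o,img,K,M=pickle.load(open("w2.pkl","rb"))
V=img.max(2)
print("red col V near",V[96:118,303].tolist(),"far",V[278:312,303].tolist())
box={"blue":(165,240),"yellow":(225,285),"red":(280,328),"green":(380,440)}
for z in (.014,.020,.026):
  mids=[]
  for c,(x0,x1) in box.items():
    m=mask(img,c,60); m[:,:x0]=0; m[:,x1:]=0
    pts=[]
    for r in range(122,245,4):
        u=np.where(m[r])[0]
        if len(u)<8: continue
        pts.append(np.r_[onz(K,M,(u.min(),r),z)[:2],onz(K,M,(u.max()+1,r),z)[:2]])
    pts=np.array(pts); w=abs(pts[:,1]-pts[:,3]); k=w>np.percentile(w,60); mid=((pts[:,:2]+pts[:,2:])/2)[k]
    a=np.polyfit(mid[:,0],mid[:,1],1); rows=np.where(m[90:330].sum(1)>8)[0]+90
    y=np.polyval(a,.575); mids.append(y)
    # block outer top near edge
    tp=onz(K,M,(np.median(np.where(m[rows[0]])[0]),rows[0]),z+.028)
    if z==.020: print(c,"w",np.median(w[k]),"yaw",a[0],"y@.575",y,"rows",rows[0],rows[-1],"near outer top",tp[:2])
  print(z,"pitch",np.diff(mids))
for r in (99,303): 
  print(r,onz(K,M,(303,r),.048))
E
```

```text
red col V near [228, 223, 195, 179, 207, 224, 227, 226, 226, 226, 226, 226, 226, 227, 225, 209, 182, 194, 222, 227, 226, 226] far [226, 226, 226, 226, 226, 226, 227, 224, 199, 142, 96, 87, 88, 89, 89, 90, 91, 90, 96, 127, 181, 216, 226, 226, 226, 226, 226, 225, 217, 217, 226, 227, 227, 227]
0.014 pitch [0.068  0.0646 0.1295]
blue w 0.04370440456123323 yaw -0.013379773595691254 y@.575 -0.3007973048455967 rows 100 305 near outer top [ 0.4504 -0.2982]
yellow w 0.046600890481256776 yaw 0.03380966833083539 y@.575 -0.23364252290201468 rows 99 259 near outer top [ 0.4472 -0.2374]
red w 0.04569112981517273 yaw 0.03286292628035331 y@.575 -0.16989939262197815 rows 99 306 near outer top [ 0.4449 -0.1734]
green w 0.044278821292363796 yaw 0.03149380409556528 y@.575 -0.04216540891110157 rows 100 260 near outer top [ 0.4419 -0.0559]
0.02 pitch [0.0672 0.0637 0.1277]
0.026 pitch [0.0663 0.0628 0.1259]
99 [ 0.4449 -0.1734  0.048 ]
303 [ 0.7186 -0.1684  0.048 ]
```

```bash
python3 - <<'E'
from h import *; import pickle
np.set_printoptions(precision=4,suppress=True)
o,img,K,M=pickle.load(open("w2.pkl","rb"))
for r,z in ((98.5,.048),(112,.048),(112,.02),(286.8,.02),(297.5,.048),(306.8,.048)): print(r,z,onz(K,M,(303,r),z)[:2])
E
```

```text
98.5 0.048 [ 0.4444 -0.1734]
112 0.048 [ 0.4594 -0.1731]
112 0.02 [ 0.4611 -0.1745]
286.8 0.02 [ 0.7107 -0.17  ]
297.5 0.048 [ 0.7096 -0.1686]
306.8 0.048 [ 0.7249 -0.1683]
```

Targets (slot yaw 0.033):

| Slot | x | y |
|---|---|---|
| red | 0.585 | -0.170 |
| yellow | 0.587 | -0.234 |
| blue | 0.589 | -0.298 |
| green | 0.581 | -0.042 |

Board tops are at about 0.159. Going to the red board first.

Request:
{"api": "carry_out", "payload": {"commands": [[[-0.009,0.037,0],0],[[-0.009,0.037,0],0],[[-0.009,0.037,0],0],[[-0.009,0.038,0],0],[[-0.01,0.038,0],0],[[-0.01,0.038,0],0],[[0,0,0.03],0],[[0,0,0.04],0],[[0,0,0.03],0],[[0,0,0],0],[[0,0,0],0]]}}

```text
time_s: 4.45
position: [0.5612, 0.0771, 0.2019]
eef_rot: [-0.018, 1.0, 0.0, -0.0]
wrist_force: [1.6, 0.1, 0.1]
finger_gap: 0.0442
grasp_force: 0.0
```

Request:
{"api": "carry_out", "payload": {"commands": [[[0,0,0.02],0],[[0,0,0.02],0],[[0,0,0.02],0],[[0,0,0.018],0],[[0,0,0],0],[[0,0,0],0]]}}

```text
time_s: 5.05
position: [0.5629, 0.0761, 0.1252]
eef_rot: [-0.017, 1.0, 0.0, 0.001]
wrist_force: [0.6, 0.6, 0.5]
finger_gap: 0.0438
grasp_force: 0.0
```

Request:
{"api": "carry_out", "payload": {"commands": [[[0,0,0],0],[[0,0,0],0],[[0,0,0],0],[[0,0,0],0],[[0,0,0],0],[[0,0,0],0],[[0,0,0],0],[[0,0,0],0]], "fingers": 0, "force": 60}}

```text
time_s: 5.85
position: [0.5629, 0.0762, 0.1249]
eef_rot: [-0.017, 1.0, 0.0, 0.001]
wrist_force: [-1.2, 0.2, 6.5]
finger_gap: 0.0113
grasp_force: 59.3
```

Request:
{"api": "carry_out", "payload": {"commands": [[[0,0,-0.01],0],[[0,0,-0.025],0],[[0,0,-0.035],0],[[0,0,-0.035],0],[[0,0,-0.035],0],[[0,0,-0.035],0],[[-0.0015,-0.015,0],0],[[-0.0015,-0.03,0],0],[[-0.0015,-0.034,0],0],[[-0.0015,-0.034,0],0],[[-0.0015,-0.034,0],0],[[-0.0015,-0.034,0],0],[[-0.0015,-0.034,0],0],[[-0.0015,-0.022,0],0],[[-0.0015,-0.01,0],0],[[0,0,0],0],[[0,0,0],0],[[0,0,0],0]]}}

```text
time_s: 7.65
position: [0.5834, -0.1692, 0.2981]
eef_rot: [-0.018, 1.0, 0.0, -0.0]
wrist_force: [1.1, 0.1, -4.9]
finger_gap: 0.0114
grasp_force: 59.2
```

```bash
python3 -c "
from h import *
o,_,_,_=look('w3'); print(o['position'],o['eef_rot'],o['finger_gap'])"
```

```text
[ 0.58339942 -0.16920181  0.2980651 ] [-1.78536671e-02  9.99840476e-01  3.57461990e-04 -3.76109272e-04] 0.011430451451256008
```

View pics/w3.png

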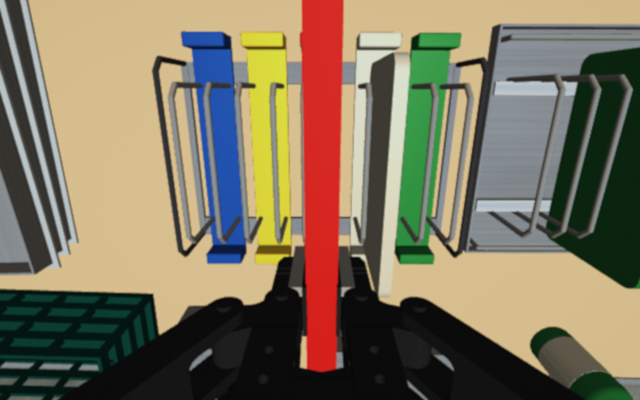

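Red is held upright over its slot. Its near end is above the frame, and yellow (265) and white (378) lie symmetrically either side. Lowering.

Request:
{"api": "carry_out", "payload": {"commands": [[[-0.001,0,0.025],0],[[0,-0.001,0.035],0],[[0,0,0.03],0],[[0,0,0.025],0],[[0,0,0.02],0],[[0,0,0.015],0],[[0,0,0.01],0],[[0,0,0.005],0],[[0,0,0],0],[[0,0,0],0]]}}

```text
time_s: 8.7
position: [0.5853, -0.1715, 0.1341]
eef_rot: [-0.017, 1.0, -0.0, 0.001]
wrist_force: [0.7, -0.5, -3.4]
finger_gap: 0.0118
grasp_force: 59.1
```

Request:
{"api": "carry_out", "payload": {"commands": [[[0,0,0.003],0],[[0,0,0.003],0],[[0,0,0],0]]}}

```text
time_s: 9.0
position: [0.5845, -0.1715, 0.127]
eef_rot: [-0.017, 1.0, 0.0, -0.0]
wrist_force: [-1.1, 0.5, -4.4]
finger_gap: 0.0115
grasp_force: 59.1
```

Request:
{"api": "carry_out", "payload": {"commands": [[[0,0,0.002],0],[[0,0,0],0]]}}

```text
time_s: 9.2
position: [0.5847, -0.1716, 0.1252]
eef_rot: [-0.017, 1.0, -0.0, 0.0]
wrist_force: [0.5, 0.7, -4.5]
finger_gap: 0.011
grasp_force: 59.3
```

Request:
{"api": "carry_out", "payload": {"commands": [[[0,0,0.001],0],[[0,0,0],0]]}}

```text
time_s: 9.4
position: [0.5847, -0.1716, 0.125]
eef_rot: [-0.017, 1.0, -0.0, 0.0]
wrist_force: [-2.6, 0.1, 2.1]
finger_gap: 0.0112
grasp_force: 60.1
```

Request:
{"api": "carry_out", "payload": {"commands": [[[0,0,0.001],0],[[0,0,0],0]]}}

```text
time_s: 9.6
position: [0.5846, -0.1716, 0.1249]
eef_rot: [-0.017, 1.0, -0.0, 0.0]
wrist_force: [-5.3, 1.5, 9.4]
finger_gap: 0.0114
grasp_force: 61.2
```

Request:
{"api": "carry_out", "payload": {"commands": [[[0,0,0],0],[[0,0,0],0],[[0,0,0],0],[[0,0,0],0],[[0,0,-0.02],0],[[0,0,-0.03],0],[[0,0,-0.03],0],[[0.0005,0.035,0],0],[[0.0005,0.035,0],0],[[0.0005,0.035,0],0],[[0.0005,0.035,0],0],[[0.0005,0.035,0],0],[[0.0005,0.035,0],0],[[0.0005,0.035,0],0],[[0.0005,0.035,0],0],[[0,0.035,0],0],[[0,0,0],0],[[0,0,0],0]], "fingers": 0.044}}

```text
time_s: 11.4
position: [0.5698, 0.1438, 0.2031]
eef_rot: [-0.018, 1.0, -0.0, -0.0]
wrist_force: [-0.4, -1.1, 0.2]
finger_gap: 0.044
grasp_force: 0.0
```

```bash
python3 -c "
from h import *
from workcell import *
o,img,K,M=look('w4'); print(o['position'],o['eef_rot'])
f=grab_frame('top'); s=grab_frame('scene')
a=f['color'][80:225,165:485]; b=s['color'][110:360,235:460]
cv2.imwrite('pics/c4.png',cv2.hconcat([cv2.resize(img,(480,300)),cv2.resize(a,(320,145)) if 0 else cv2.copyMakeBorder(a,0,155,0,0,cv2.BORDER_CONSTANT)])[:,:,::-1])
"
```

```text
[0.56982555 0.14377834 0.20309234] [-1.79662758e-02  9.99838563e-01 -2.41145186e-04 -5.56142922e-05]
```

View pics/c4.png

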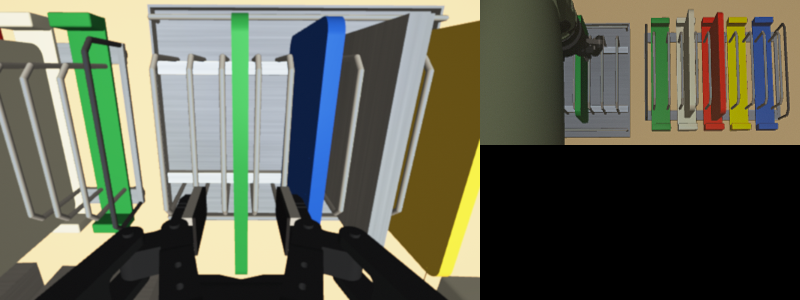

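Red stands in its slot (crop 715,38). Green (240,150) is centred between the fingers, clear of blue. Grasping it.

Request:
{"api": "carry_out", "payload": {"commands": [[[0,0,0.02],0],[[0,0,0.02],0],[[0,0,0.02],0],[[0,0,0.018],0],[[0,0,0],0],[[0,0,0],0]]}}

```text
time_s: 12.15
position: [0.5701, 0.1422, 0.1255]
eef_rot: [-0.016, 1.0, -0.0, -0.0]
wrist_force: [0.8, -0.4, 0.6]
finger_gap: 0.0438
grasp_force: 0.0
```

Request:
{"api": "carry_out", "payload": {"commands": [[[0,0,0],0],[[0,0,0],0],[[0,0,0],0],[[0,0,0],0],[[0,0,0],0],[[0,0,0],0],[[0,0,0],0]], "fingers": 0}}

```text
time_s: 12.85
position: [0.5709, 0.1432, 0.1266]
eef_rot: [-0.017, 1.0, -0.0, 0.001]
wrist_force: [0.6, -0.4, 6.1]
finger_gap: 0.0111
grasp_force: 59.5
```

Request:
{"api": "carry_out", "payload": {"commands": [[[0,0,-0.01],0],[[0,0,-0.025],0],[[0,0,-0.035],0],[[0,0,-0.035],0],[[0,0,-0.035],0],[[0,0,-0.033],0],[[-0.0005,-0.015,0],0],[[-0.0005,-0.03,0],0],[[-0.0005,-0.035,0],0],[[-0.0005,-0.035,0],0],[[-0.0005,-0.035,0],0],[[-0.0005,-0.025,0],0],[[-0.0005,-0.01,0],0],[[0,0,0],0],[[0,0,0],0],[[0,0,0],0]]}}

```text
time_s: 14.45
position: [0.5794, -0.0404, 0.2979]
eef_rot: [-0.018, 1.0, 0.0, -0.0]
wrist_force: [-0.1, -0.2, -4.6]
finger_gap: 0.011
grasp_force: 59.0
```

Request:
{"api": "carry_out", "payload": {"commands": [[[-0.001,-0.001,0.025],0],[[0,0,0.035],0],[[0,0,0.03],0],[[0,0,0.025],0],[[0,0,0.02],0],[[0,0,0.015],0],[[0,0,0.01],0],[[0,0,0.005],0],[[0,0,0],0],[[0,0,0],0]]}}

```text
time_s: 15.45
position: [0.5814, -0.0424, 0.1341]
eef_rot: [-0.017, 1.0, -0.0, 0.001]
wrist_force: [-0.5, 0.2, -3.1]
finger_gap: 0.0112
grasp_force: 58.9
```

Request:
{"api": "carry_out", "payload": {"commands": [[[0,0,0.003],0],[[0,0,0.003],0],[[0,0,0],0]]}}

```text
time_s: 15.75
position: [0.5806, -0.0426, 0.1271]
eef_rot: [-0.017, 1.0, 0.0, -0.0]
wrist_force: [0.3, 0.4, -4.0]
finger_gap: 0.0112
grasp_force: 58.9
```

Request:
{"api": "carry_out", "payload": {"commands": [[[0,0,0.001],0],[[0,0,0],0]]}}

```text
time_s: 15.95
position: [0.5807, -0.0426, 0.1267]
eef_rot: [-0.017, 1.0, -0.0, 0.0]
wrist_force: [-2.3, 0.9, -0.5]
finger_gap: 0.0109
grasp_force: 59.6
```

Request:
{"api": "carry_out", "payload": {"commands": [[[0,0,0.001],0],[[0,0,0],0]]}}

```text
time_s: 16.15
position: [0.5806, -0.0427, 0.1266]
eef_rot: [-0.017, 1.0, -0.0, 0.0]
wrist_force: [-5.5, 0.1, 6.1]
finger_gap: 0.0113
grasp_force: 60.7
```

Request:
{"api": "carry_out", "payload": {"commands": [[[0,0,0],0],[[0,0,0],0],[[0,0,0],0],[[0,0,0],0],[[0,0,-0.02],0],[[0,0,-0.03],0],[[0,0,-0.03],0],[[0.0005,0.035,0],0],[[0.0005,0.035,0],0],[[0.0005,0.035,0],0],[[0.0005,0.035,0],0],[[0.0005,0.035,0],0],[[0.0005,0.035,0],0],[[0,0.035,0],0],[[0,0.005,0],0],[[0,0,0],0],[[0,0,0],0]], "fingers": 0.044}}

```text
time_s: 17.85
position: [0.5693, 0.2064, 0.2051]
eef_rot: [-0.017, 1.0, -0.0, -0.0]
wrist_force: [-0.5, -0.4, -0.2]
finger_gap: 0.0441
grasp_force: 0.0
```

```bash
python3 -c "
from h import *
from workcell import *
o,img,K,M=look('w5'); print(o['position'],o['eef_rot'])
a=grab_frame('top')['color'][80:225,165:485]
cv2.imwrite('pics/c5.png',cv2.hconcat([cv2.resize(img,(480,300)),cv2.copyMakeBorder(a,0,155,0,0,cv2.BORDER_CONSTANT)])[:,:,::-1])
"
```

```text
[0.56929976 0.20639934 0.20513113] [-1.68295879e-02  9.99858318e-01 -3.13322044e-04 -1.04839807e-04]
```

View pics/c5.png

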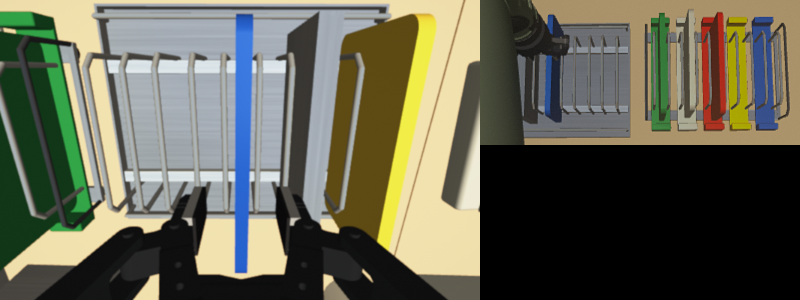

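Green stands in its slot (crop 660,70), blue (244,140) is centred, and the tray is about 10 mm clear of the right finger's back. I'll narrow the opening a bit and go down.

Request:
{"api": "carry_out", "payload": {"commands": [[[0,0.001,0.02],0],[[0,0,0.02],0],[[0,0,0.02],0],[[0,0,0.02],0],[[0,0,0],0],[[0,0,0],0]], "fingers": 0.038}}

```text
time_s: 18.55
position: [0.5693, 0.2073, 0.1255]
eef_rot: [-0.016, 1.0, -0.0, -0.0]
wrist_force: [-0.2, -0.8, 0.1]
finger_gap: 0.038
grasp_force: 0.0
```

Request:
{"api": "carry_out", "payload": {"commands": [[[0,0,0],0],[[0,0,0],0],[[0,0,0],0],[[0,0,0],0],[[0,0,0],0],[[0,0,0],0],[[0,0,0],0]], "fingers": 0}}

```text
time_s: 19.25
position: [0.5703, 0.2083, 0.1268]
eef_rot: [-0.017, 1.0, -0.0, 0.001]
wrist_force: [-0.1, -1.2, 6.1]
finger_gap: 0.0111
grasp_force: 59.7
```

Request:
{"api": "carry_out", "payload": {"commands": [[[0,0,-0.01],0],[[0,0,-0.025],0],[[0,0,-0.035],0],[[0,0,-0.035],0],[[0,0,-0.035],0],[[0,0,-0.033],0],[[-0.001,-0.015,0],0],[[-0.001,-0.03,0],0],[[0,-0.042,0],0],[[0,-0.042,0],0],[[0,-0.042,0],0],[[0,-0.042,0],0],[[0,-0.042,0],0],[[0,-0.042,0],0],[[0,-0.042,0],0],[[0,-0.042,0],0],[[0,-0.042,0],0],[[0,-0.042,0],0],[[0,-0.03,0],0],[[0,-0.011,0],0]]}}

```text
time_s: 21.25
position: [0.5867, -0.301, 0.2955]
eef_rot: [-0.015, 1.0, 0.001, -0.002]
wrist_force: [0.2, 0.6, -4.3]
finger_gap: 0.0112
grasp_force: 59.0
```

Request:
{"api": "carry_out", "payload": {"commands": [[[0,0,0],0],[[0,0,0],0],[[0,0,0],0]]}}

```text
time_s: 21.55
position: [0.5884, -0.2958, 0.298]
eef_rot: [-0.018, 1.0, 0.001, -0.0]
wrist_force: [-0.8, 0.2, -4.4]
finger_gap: 0.011
grasp_force: 59.0
```

Request:
{"api": "carry_out", "payload": {"commands": [[[0,-0.001,0.025],0],[[0,0,0.035],0],[[0,0,0.03],0],[[0,0,0.025],0],[[0,0,0.02],0],[[0,0,0.015],0],[[0,0,0.01],0],[[0,0,0.005],0],[[0,0,0],0],[[0,0,0],0]]}}

```text
time_s: 22.55
position: [0.5891, -0.2985, 0.1342]
eef_rot: [-0.017, 1.0, -0.0, 0.001]
wrist_force: [0.1, -0.2, -4.0]
finger_gap: 0.0112
grasp_force: 58.9
```

Request:
{"api": "carry_out", "payload": {"commands": [[[0,0,0.003],0],[[0,0,0.003],0],[[0,0,0],0]]}}

```text
time_s: 22.85
position: [0.5884, -0.2984, 0.127]
eef_rot: [-0.017, 1.0, 0.0, -0.0]
wrist_force: [0.1, 0.9, -3.2]
finger_gap: 0.0111
grasp_force: 59.1
```

Request:
{"api": "carry_out", "payload": {"commands": [[[0,0,0.001],0],[[0,0,0],0]]}}

```text
time_s: 23.05
position: [0.5884, -0.2986, 0.1269]
eef_rot: [-0.017, 1.0, -0.0, 0.0]
wrist_force: [-2.8, 1.3, 2.3]
finger_gap: 0.011
grasp_force: 59.7
```

Request:
{"api": "carry_out", "payload": {"commands": [[[0,0,0.001],0],[[0,0,0],0]]}}

```text
time_s: 23.25
position: [0.5883, -0.2987, 0.1268]
eef_rot: [-0.017, 1.0, -0.0, 0.0]
wrist_force: [-5.2, 0.4, 7.0]
finger_gap: 0.0112
grasp_force: 60.7
```

Request:
{"api": "carry_out", "payload": {"commands": [[[0,0,0],0],[[0,0,0],0],[[0,0,0],0],[[0,0,0],0],[[0,0,-0.02],0],[[0,0,-0.03],0],[[0,0,-0.03],0],[[0,0,0],0]], "fingers": 0.044}}

```text
time_s: 24.05
position: [0.591, -0.2999, 0.2102]
eef_rot: [-0.017, 1.0, -0.002, 0.003]
wrist_force: [0.4, -1.2, 1.1]
finger_gap: 0.044
grasp_force: 0.0
```

Request:
{"api": "carry_out", "payload": {"commands": [[[0,0.036,0],0],[[0,0.04,0],0],[[0,0.04,0],0],[[0,0.04,0],0],[[0,0.04,0],0],[[0,0.04,0],0],[[0,0.04,0],0],[[0,0.04,0],0],[[0,0.04,0],0],[[0,0.04,0],0],[[0,0.04,0],0],[[0,0.04,0],0],[[0,0.04,0],0],[[0,0.04,0],0],[[0,0.04,0],0],[[0.002,0.04,0],0],[[0,0,0],-0.016],[[0,0,0],0],[[0,0,0],0],[[0,0,0],0]]}}

```text
time_s: 26.05
position: [0.565, 0.3358, 0.2052]
eef_rot: [-0.024, 1.0, -0.0, -0.0]
wrist_force: [-1.1, -0.5, 0.7]
finger_gap: 0.0441
grasp_force: 0.0
```

```bash
python3 -c "
from h import *
from workcell import *
o,img,K,M=look('w6'); print(o['position'],o['eef_rot'])
a=grab_frame('top')['color'][80:225,165:485]
cv2.imwrite('pics/c6.png',cv2.hconcat([cv2.resize(img,(480,300)),cv2.copyMakeBorder(a,0,155,0,0,cv2.BORDER_CONSTANT)])[:,:,::-1])
"
```

```text
[0.56504126 0.33579231 0.20516795] [-2.41716831e-02  9.99707792e-01 -1.86119053e-04 -1.59047784e-04]
```

View pics/c6.png

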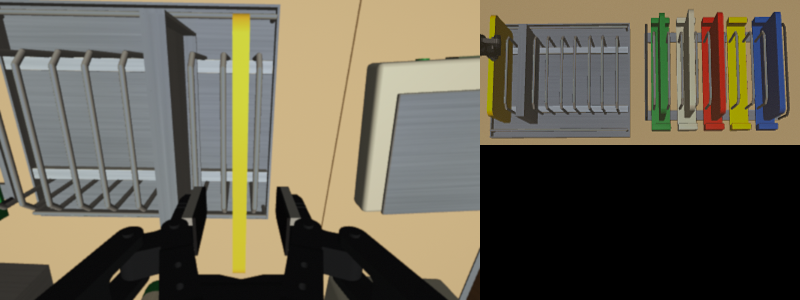

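Blue stands in its slot (crop 768,70). Yellow (240,140) is centred, with the tray clear on the left. Grasping yellow.

Request:
{"api": "carry_out", "payload": {"commands": [[[0,0.001,0.02],0],[[0,0,0.02],0],[[0,0,0.02],0],[[0,0,0.02],0],[[0,0,0],0],[[0,0,0],0]], "fingers": 0.036}}

```text
time_s: 26.75
position: [0.5649, 0.3375, 0.1256]
eef_rot: [-0.025, 1.0, -0.0, -0.0]
wrist_force: [0.8, 0.6, 0.2]
finger_gap: 0.0363
grasp_force: 0.0
```

Request:
{"api": "carry_out", "payload": {"commands": [[[0,0,0],0],[[0,0,0],0],[[0,0,0],0],[[0,0,0],0],[[0,0,0],0],[[0,0,0],0],[[0,0,0],0]], "fingers": 0}}

```text
time_s: 27.45
position: [0.5658, 0.3382, 0.1269]
eef_rot: [-0.025, 1.0, 0.0, 0.001]
wrist_force: [-1.0, -0.8, 6.1]
finger_gap: 0.0115
grasp_force: 59.7
```

Request:
{"api": "carry_out", "payload": {"commands": [[[0,0,-0.01],0],[[0,0,-0.025],0],[[0,0,-0.035],0],[[0,0,-0.035],0],[[0,0,-0.035],0],[[0,0,-0.033],0],[[0,0,0],0.016],[[0,0,0],0]]}}

```text
time_s: 28.25
position: [0.5646, 0.3383, 0.2981]
eef_rot: [-0.017, 1.0, 0.0, 0.0]
wrist_force: [-0.3, 0.0, -4.2]
finger_gap: 0.0113
grasp_force: 58.7
```

Request:
{"api": "carry_out", "payload": {"commands": [[[-0.001,-0.015,0],0],[[-0.001,-0.03,0],0],[[0,-0.042,0],0],[[0,-0.042,0],0],[[0,-0.042,0],0],[[0,-0.042,0],0],[[0,-0.042,0],0],[[0,-0.042,0],0],[[0,-0.042,0],0],[[0,-0.042,0],0],[[0,-0.042,0],0],[[0,-0.042,0],0],[[0,-0.042,0],0],[[0,-0.038,0],0],[[0,-0.02,0],0],[[0,-0.008,0],0],[[0,0,0],0],[[0,0,0],0],[[0,0,0],0]]}}

```text
time_s: 30.15
position: [0.5864, -0.2327, 0.2983]
eef_rot: [-0.018, 1.0, 0.0, -0.0]
wrist_force: [0.6, 0.2, -4.0]
finger_gap: 0.0115
grasp_force: 59.0
```

```bash
python3 -c "
from h import *
o,_,_,_=look('w7'); print(o['position'],o['eef_rot'])"
```

```text
[ 0.58643174 -0.23269519  0.29832964] [-1.81708868e-02  9.99834838e-01  3.31253440e-04 -7.80647778e-05]
```

View pics/w7.png

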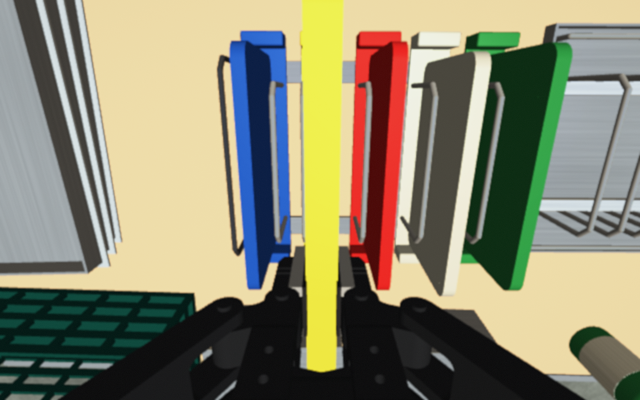

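Yellow is above its slot, midway between blue (255) and red (380), which both stand upright. Lowering.

Request:
{"api": "carry_out", "payload": {"commands": [[[0,-0.0005,0.025],0],[[0,0,0.035],0],[[0,0,0.03],0],[[0,0,0.025],0],[[0,0,0.02],0],[[0,0,0.015],0],[[0,0,0.01],0],[[0,0,0.005],0],[[0,0,0],0],[[0,0,0],0]]}}

```text
time_s: 31.2
position: [0.5869, -0.235, 0.1342]
eef_rot: [-0.017, 1.0, -0.0, 0.001]
wrist_force: [0.2, -0.3, -1.5]
finger_gap: 0.0113
grasp_force: 58.8
```

Request:
{"api": "carry_out", "payload": {"commands": [[[0,0,0.003],0],[[0,0,0.003],0],[[0,0,0],0]]}}

```text
time_s: 31.5
position: [0.5864, -0.2351, 0.1272]
eef_rot: [-0.017, 1.0, -0.0, 0.0]
wrist_force: [0.3, 0.8, -2.8]
finger_gap: 0.0114
grasp_force: 58.9
```

Request:
{"api": "carry_out", "payload": {"commands": [[[0,0,0.001],0],[[0,0,0],0]]}}

```text
time_s: 31.7
position: [0.5862, -0.2352, 0.127]
eef_rot: [-0.017, 1.0, -0.0, 0.0]
wrist_force: [-2.4, 0.3, 2.5]
finger_gap: 0.011
grasp_force: 59.7
```

Request:
{"api": "carry_out", "payload": {"commands": [[[0,0,0.001],0],[[0,0,0],0]]}}

```text
time_s: 31.9
position: [0.5862, -0.2353, 0.1269]
eef_rot: [-0.017, 1.0, -0.0, 0.0]
wrist_force: [-5.2, 1.1, 8.4]
finger_gap: 0.0113
grasp_force: 60.8
```

Contact made. I'll open only to 38 mm, since neighbours now stand on both sides, and retract.

Request:
{"api": "carry_out", "payload": {"commands": [[[0,0,0],0],[[0,0,0],0],[[0,0,0],0],[[0,0,0],0],[[0,0,-0.015],0],[[0,0,-0.03],0],[[0,0,-0.04],0],[[0,0,-0.04],0],[[0,0,-0.04],0],[[0.04,0,0],0],[[0.04,0,0],0],[[0.04,0,0],0],[[0.03,0,0],0],[[0,0,0],0],[[0,0,0],0],[[0,0,0],0]], "fingers": 0.036}}

```text
time_s: 33.5
position: [0.4375, -0.2404, 0.2904]
eef_rot: [-0.017, 1.0, -0.0, 0.0]
wrist_force: [0.7, -0.4, 0.4]
finger_gap: 0.0359
grasp_force: 0.0
```

```bash
python3 -c "
from h import *
from workcell import *
o=get_obs(); print(o['position'],o['time_s'])
a=grab_frame('top')['color'][80:225,165:485]; b=grab_frame('scene')['color'][110:360,235:460]
a=cv2.resize(a,(480,218)); a=cv2.copyMakeBorder(a,0,333-218,0,0,cv2.BORDER_CONSTANT)
cv2.imwrite('pics/c8.png',cv2.hconcat([a,cv2.resize(b,(300,333))])[:,:,::-1])
"
```

```text
[ 0.43747731 -0.24036703  0.29038365] 33.5
```

View pics/c8.png

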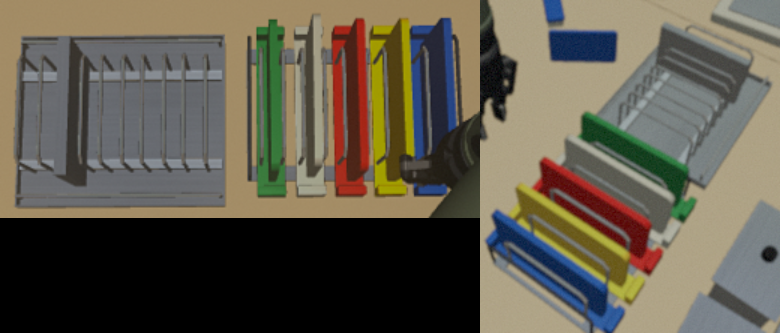

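All four boards stand in their own slots, with the white board and tray in place. Handing in.

```bash
python3 -c "
from workcell import *
print(finish_job())"
```

```text
the job is handed in; nothing more can be done
None
```

The red, blue, green and yellow boards stand released and upright in the slots of their own colour, the white board and steel tray are still in place in the last pictures, and I handed the job in at about 34 s; no verdict came back.

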